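Slip test: tilt the board until the first finish sample lets go

ROBOT

A 6-joint arm with a two-finger parallel gripper is mounted at the origin on a cart in front of the work surface, level with it; the furniture and walls round the work are solid. World frame = base frame: x ahead of the robot, y to its left, z up, the work surface at z = 0. Lengths are in mm, angles in rad, forces in N, time in s.
With the tool pointing down it reaches from about 400 to 925 mm from the base axis. Payload 12.5 kg.
Tool frame: the origin (TCP) lies at the centre of the arm's flange, where the gripper is bolted on; the fingertips stand 190 mm ahead of it and the grasp point (between the pads) lies env.grip_point_offset ahead of it (env.grip_point_offset is the distance from the TCP to the grasp point, in mm); z points along the fingers, x is the direction in which the jaws open and shut, and the axes are right-handed (so a half turn about z gives the same grasp; the last joint's range is limited). The gripper opens to 95 mm and grips with 3 to 60 N. Pads are 20 mm wide; open, the fingers measure 119 mm over their backs; the gripper's body (75 mm by 180 mm) begins 59 mm behind the grasp point.
Start: joints at [1.015, 0.491, 1.559, -0, 1.092, -0.106], TCP at [271.718, 562.845, 404.761] pointing down, gripper open.
Joint ranges: [-3.1, 3.1], [-0.84, 2.19], [0.05, 2.79], [-1.13, 4.28], [0.06, 2.93], [-2.69, 2.69]. Speed limits (rad/s): [2.22, 2.22, 2.79, 3.14, 3.14, 3.14].

INTERFACE

Orientations are given as [roll, pitch, yaw] about the fixed x, y, z axes, in that order (R = Rz(yaw) Ry(pitch) Rx(roll)).
In Python, from cell import state, read_camera, camera_model, job_done, env gives the robot as it stands.
- The arm moves only by the tool arm_command, never from a script. Its argument "steps" is a list of rows, each a list of 6 numbers: the shift along the tool's x, y, z in cm, then the turn, a rotation vector about the tool's x, y, z in degrees. In form: [[dx, dy, dz, rx, ry, rz], ...]. A call has 1 to 12 rows; each row is the pose to reach, as a shift and turn from the pose commanded when the call began, along the tool's axes at that moment; what a row does not reach only later rows make up. A row lasts 1/12 s, in which the tool goes at most 41.7 mm and 7.16 degrees, less where a joint would pass 70% of its speed; a pose out of reach is approached as far as the arm can. A call with a gripper value outside its range is refused whole. "jaw" is the finger opening in cm, from 0 to 9.51, set as the call begins (left out, the last holds). The fingers move at their own pace and stop on an object; the grip force is fixed at half the most. Time passes only in rows, so rows that repeat a pose let the fingers close. It gives the time, the measured TCP pose, the force and the opening at its end, in the units of the state.
- state(): the state, without advancing time (a new reading comes with each control period).
- read_camera(name): name is "scene" or "top" or "wrist"; returns the picture (420x560x3 uint8, red, green, blue); there is no depth.
- camera_model(name): a dict with "K" (3x3 intrinsics, pixels), "k1" (the pictures are not rectified: a ray, as slopes to the right and down, at radius r is drawn at 1 + k1 r^2 times it, then the intrinsics apply), "xyz" and "rotation" of the camera in the world. Camera axes: x right, y up, looking along -z (the intrinsics and any distortion apply to the point x, -y, -z); pixel columns grow to the right and rows downward; lengths in mm; the calibration is good to about 2 mm. A picture is of the moment at which its call begins: read the wrist's pose just before it. camera_model takes no time and is no camera call; for the wrist camera it gives the pose at the moment of the call.
- job_done(): hands the job in, once; it reports no verdict.
The state is a dict: "t": time; "joints": joint angles; "qvel": joint speeds; "tau": joint torques, N m; "eef_pos": TCP position; "tcp_rot": TCP orientation; "ft_force": force on the tool from outside, world axes, zero at the start; "moment": the same for the moment, N m; "opening": opening from 0.0 (shut) to 1.0 (fully open).
Only numpy, scipy, OpenCV 4.12 (cv2) and the standard library are available. Lean on these libraries where they do the work, as an engineer would, in place of code of your own. Each camera call takes 0.05 s, during which the arm holds its last target. There are 200 camera calls.

TASK

Compare the two finish samples on the tilting slip-test board: slowly press the board's tail down until the first sample lets go and slides all the way down to the stop rail, then keep the board at that angle and leave it standing so, with the other sample still in its starting place. Do not touch the samples, and leave the oil can, the wax tin and the screw jar where they are.

Things in the scene. Friction and masses are not known exactly. Their poses are not given: they have to be found in the camera images.
- slip_stand: fixed plywood stand, foot 300 x 300 mm. Origin on the bench top straight below the tilt axis, midway between two cheeks (133 to 170 mm either side with wing nuts, 130 mm high). x runs from the press pad to the deck's far end, z up. Tilt axis: its y axis, 100 mm up. On the +y side, 135 mm out, a thin steel angle arc, 215 mm high, lies 160 to 200 mm from the axis in x.
- tilt_board (a joint): tilt of the seesaw board, rad: 0 = deck level, grows as the tail is pressed down, end stop 0.60. White deck 240 mm wide, to 250 mm beyond the axis, top 12 mm above the axis. Stiff balanced hinge: stays where left; 8 to 15 N down on the pad moves it. Samples hold to about 0.18 rad; the first lets go at an unknown tilt up to 0.40, the second only some 0.05 later.
- press_pad (a point): centre of the top of the black rubber press pad, 70 mm (x) x 80 mm (y), on the narrow tail on the robot's side: 110 mm from the tilt axis and 16 mm above it, so 116 mm above the bench when level. It swings with the board on an arc about the axis and comes down about 60 mm at full tilt; its axes turn with the board.
- stop_face (a point): point on the deck's top at the middle of the uphill face of the dark wooden stop rail (20 mm wide, 12 mm high, right across the deck by the tilt axis; this face is 20 mm beyond the axis). x points up the deck to its far end (230 mm away), y across, z out of the deck. Turns with the board.
- dark_sample_centre (a point): centre of the loose dark-brown wooden sample, 75 x 75 x 24 mm, flat on the deck in one of two lanes (about 60 mm either side of the middle, which one varies), centre near the thin blue start line 155 mm up the deck from the stop rail. Against the rail its centre is 38 mm from the rail's face.
- pale_sample_centre (a point): centre of the loose pale wooden sample, 60 mm (along the deck) x 90 x 45 mm, flat in the other lane, centre near the same start line. Against the rail its centre would be 30 mm from the rail's face.
- oil_can: loose red oil can with a thin upright spout, 66 mm in diameter, 135 mm high; origin at the middle of its underside. Leave alone.
- wax_tin: loose round green tin with a pale lid, 78 mm in diameter, 34 mm high; origin at the middle of its underside. Leave alone.
- screw_jar: loose clear screw jar with a green lid, 69 mm in diameter, 84 mm high; origin at the middle of its underside. Leave alone.

How it is judged:
By the outcome, as a careful person would: the job done as asked, in the order asked, and still so for the second after the job is handed in, with the robot touching nothing.
It also fails if it takes over 48 s, if anything falls off the work surface, if the arm or the gripper's body presses on something with over 40 N, if the wrist force passes 120 N, or if a joint passes its speed limit or range.

## Working session

There is one attempt and no reset: what is moved stays moved. The work goes in short steps, Python scripts to look and compute and a tool call to move; the robot and the scene stay as the last step left them, time stands still between calls to the robot, and variables do not carry over. Pictures are saved under pics/ and viewed, about 8 in all and at most 12, crops included, and the job is handed in when it is done.

Besides the shell and the picture viewer there is one more tool, called as name(argument=value, ...), one argument or row to a line, values as JSON. arm_command: Moves the arm, as the interface text tells. Its arguments: {"type":"object","properties":{"steps":{"type":"array"},"jaw":{"type":"number"}},"required":["steps"]}

```bash
mkdir -p pics; ls
python3 - <<'E'
from cell import *
import cv2
s=state();print(s['t'],s['eef_pos'],s['tcp_rot'],s['ft_force'],s['opening'],env.grip_point_offset)
for n in('scene','top'):
    cv2.imwrite(f'pics/{n}1.png',read_camera(n)[:,:,::-1])
    print(n,camera_model(n))
E
```

```text
pics
0.0 [271.68365553 562.80486051 404.15673804] [-3.14148036e+00  1.19171705e-03  1.12102508e+00] [-0.47777017  0.16121252  0.24524494] 1.0005904272598027 171.3
scene {'K': array([[402.55981871,   0.        , 281.78024476],
       [  0.        , 402.55981871, 201.28952959],
       [  0.        ,   0.        ,   1.        ]]), 'k1': -0.11249365395750442, 'xyz': array([ 128.82175478, -703.10268473,  559.27071924]), 'rotation': array([ 1.09064483, -0.02006625, -0.60586876])}
top {'K': array([[458.33338287,   0.        , 275.52611552],
       [  0.        , 458.33338287, 206.38910841],
       [  0.        ,   0.        ,   1.        ]]), 'k1': -0.15574367818323748, 'xyz': array([ 558.06542704,  -36.44454427, 1276.9147765 ]), 'rotation': array([ 0.05582814,  0.01331902, -1.59768581])}
```

View pics/scene1.png

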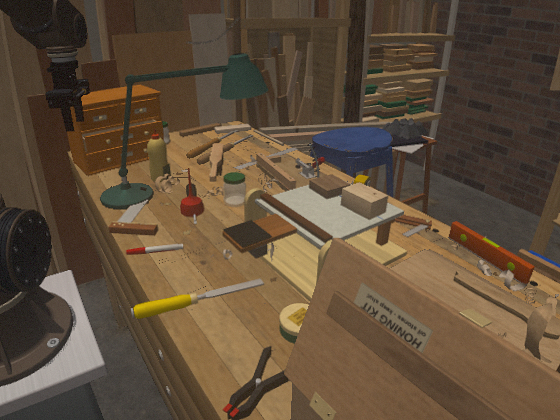

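View pics/top1.png

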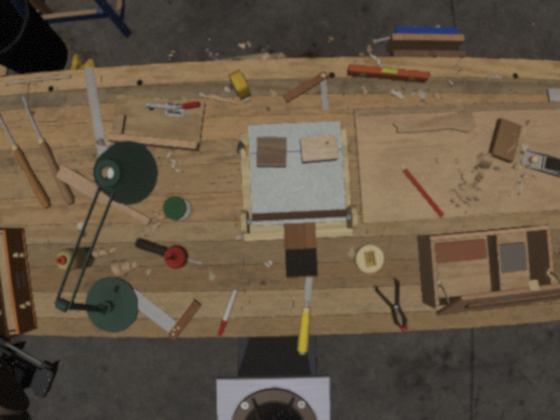

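```bash
cat > h.py <<'E'
import numpy as np, cv2
from scipy.spatial.transform import Rotation as R
from cell import *
def rot(m): return R.from_euler('xyz',m['rotation']).as_matrix() if np.shape(m['rotation'])==(3,) else np.array(m['rotation'])
def ray(n,u,v,m=None):
    m=m or camera_model(n); d=np.array([m['k1'],0,0,0,0.])
    # forward model x(1+k1 r^2)
    p=cv2.undistortPoints(np.array([[[u,v]]],float),m['K'],d)[0,0]
    return np.array(m['xyz']),rot(m)@np.array([p[0],-p[1],-1])
def atz(n,u,v,z,m=None):
    c,d=ray(n,u,v,m); return c+d*(z-c[2])/d[2]
def proj(n,P,m=None):
    m=m or camera_model(n); q=(np.atleast_2d(P)-m['xyz'])@rot(m); q=q*[1,-1,-1]
    return cv2.projectPoints(q,np.zeros(3),np.zeros(3),m['K'],np.array([m['k1'],0,0,0,0.]))[0][:,0]
def tri(a,b):
    (c1,d1),(c2,d2)=ray(*a),ray(*b)
    s=np.linalg.lstsq(np.c_[d1,-d2],c2-c1,rcond=None)[0]
    p,q=c1+s[0]*d1,c2+s[1]*d2; return (p+q)/2,np.linalg.norm(p-q)
E
python3 - <<'E'
from h import *
np.set_printoptions(precision=0,suppress=True)
for k,u,v,z in [('pad',301,262,116),('padL',286,250,116),('padR',317,250,116),('padL2',286,276,116),('padR2',316,276,116),('deckFL',249,124,112),('deckFR',341,122,112),('railL',252,211,124),('railR',347,209,124),('dark',271,152,136),('pale',319,148,157),('base',267,410,0),('tin',370,259,34),('can',176,257,135),('jar',176,208,84)]:
    print(k,atz('top',u,v,z))
print('lamp head',tri(('top',125,172),('scene',243,75)))
print('elbow',tri(('top',62,305),('scene',128,80)))
print('tcp in top',proj('top',state()['eef_pos']),proj('scene',state()['eef_pos']))
im=read_camera('top')[100:300,170:390,::-1]
im=np.clip(im.astype(float)*1.4,0,255).astype(np.uint8)
cv2.imwrite('pics/crop1.png',cv2.resize(im,None,fx=3,fy=3,interpolation=2)[:600])
E
```

```text
pad [481. -83. 116.]
padL [512. -46. 116.]
padR [ 510. -125.  116.]
padL2 [447. -44. 116.]
padR2 [ 445. -120.  116.]
deckFL [839.  40. 112.]
deckFR [ 838. -198.  112.]
railL [613.  37. 124.]
railR [ 611. -203.  124.]
dark [760. -15. 136.]
pale [ 763. -135.  157.]
base [57. 18.  0.]
tin [ 478. -274.   34.]
can [502. 230. 135.]
jar [628. 240.  84.]
lamp head (array([688., 283., 360.]), np.float64(1.9386075352578935))
elbow (array([413., 430., 352.]), np.float64(3.3489744513791027))
tcp in top [[ -3. 375.]] [[64. 60.]]
```

View pics/crop1.png

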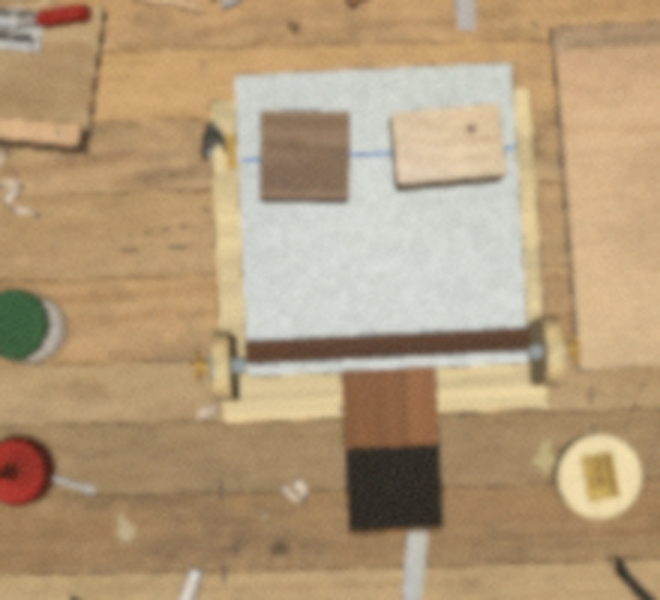

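```bash
cat >> h.py <<'E'
def steps(wps,p0=None,yaw0=None):
    s=state(); p=np.array(p0 if p0 is not None else s['eef_pos']); r=R.from_euler('xyz',s['tcp_rot'] if yaw0 is None else [np.pi,0,yaw0])
    for x,y,z,yaw in wps:
        d=r.inv().apply(np.array([x,y,z])-p)/10
        rv=np.degrees((r.inv()*R.from_euler('xyz',[np.pi,0,yaw])).as_rotvec())
        print(np.round(np.r_[d,rv],2).tolist())
E
python3 - <<'E'
from h import *
steps([(230,480,600,1.121),(200,415,600,1.121)])
print()
steps([(330,290,600,1.2),(420,100,600,1.4),(480,-83,420,1.571)],[200,415,600],1.121)
E
```

```text
[-9.29, -0.15, -19.56, -0.01, 0.05, -0.0]
[-16.45, -0.03, -19.56, -0.01, 0.05, -0.0]

[-5.6, 17.14, 0.0, 0.0, 0.0, -4.53]
[-18.8, 33.51, 0.0, 0.0, 0.0, -15.99]
[-32.67, 46.87, 18.0, 0.0, 0.0, -25.78]
```

arm_command(
  steps=[
    [-1.5, 0, -4, 0, 0, 0],
    [-3, 0, -8, 0, 0, 0],
    [-5, 0, -12, 0, 0, 0],
    [-7, 0, -16, 0, 0, 0],
    [-9.5, 0, -19.5, 0, 0, 0],
    [-13, 0, -19.5, 0, 0, 0],
    [-16.5, 0, -19.5, 0, 0, 0],
    [-16.5, 0, -19.5, 0, 0, 0],
  ],
  jaw=0,
)

```text
t: 0.82
eef_pos: [197.3, 410.0, 601.3]
tcp_rot: [3.141, -0.002, 1.121]
ft_force: [0.8, -0.2, 1.1]
opening: 0.498
```

arm_command(
  steps=[
    [-1, 3.5, 0, 0, 0, -1],
    [-2, 7, 0, 0, 0, -2],
    [-3, 10.5, 0, 0, 0, -3],
    [-4.3, 14, 0, 0, 0, -4],
    [-5.6, 17, 0, 0, 0, -5],
    [-8, 20, 0, 0, 0, -7],
    [-10.5, 23, 0, 0, 0, -9],
    [-13, 26.5, 0, 0, 0, -11],
    [-15.5, 29.5, 0, 0, 0, -13],
    [-18, 32.5, 0, 0, 0, -15],
    [-18.8, 33.5, 0, 0, 0, -16],
    [-18.8, 33.5, 0, 0, 0, -16],
  ],
)

```text
t: 1.82
eef_pos: [421.2, 97.0, 599.2]
tcp_rot: [-3.141, 0.0, 1.397]
ft_force: [-0.5, 0.1, -0.5]
opening: -0.0
```

Run:
```python
from h import *
steps([(480,-83,420,np.pi/2),(480,-83,330,np.pi/2)])
```

```text
[-16.7, 8.91, 17.92, -0.04, 0.02, -9.94]
[-16.7, 8.92, 26.92, -0.04, 0.02, -9.94]
```

arm_command(
  steps=[
    [-2.8, 1.5, 2, 0, 0, -2],
    [-5.6, 3, 4, 0, 0, -4],
    [-8.4, 4.5, 6, 0, 0, -6],
    [-11.2, 6, 8, 0, 0, -8],
    [-14, 7.5, 10, 0, 0, -9.9],
    [-16.7, 8.9, 12, 0, 0, -9.9],
    [-16.7, 8.9, 15.5, 0, 0, -9.9],
    [-16.7, 8.9, 19, 0, 0, -9.9],
    [-16.7, 8.9, 22.5, 0, 0, -9.9],
    [-16.7, 8.9, 25.5, 0, 0, -9.9],
    [-16.7, 8.9, 26.5, 0, 0, -9.9],
    [-16.7, 8.9, 26.5, 0, 0, -9.9],
  ],
)

```text
t: 2.82
eef_pos: [479.1, -79.4, 332.2]
tcp_rot: [-3.137, -0.002, 1.573]
ft_force: [0.7, 1.1, 1.4]
opening: 0.002
```

Run:
```python
from h import *
s=state();print(s['t'],s['eef_pos'],s['tcp_rot'],s['ft_force'])
p=s['eef_pos']; print('tip px',proj('scene',np.array(p)-[0,0,190]))
a=read_camera('scene')[130:330,150:430,::-1]; b=read_camera('top')[100:300,170:390,::-1]
a=cv2.resize(a,None,fx=2,fy=2,interpolation=2); b=cv2.resize(b,(220,200))
im=np.zeros((400,780,3),np.uint8); im[:,:560]=a; im[:200,560:]=b
cv2.imwrite('pics/c2.png',im)
```

```text
2.8167 [479.14191406 -79.40014311 332.212815  ] [-3.13683353e+00 -1.72716411e-03  1.57310677e+00] [0.72177026 1.11178163 1.40902302]
tip px [[244.88814503 220.64993309]]
```

View pics/c2.png

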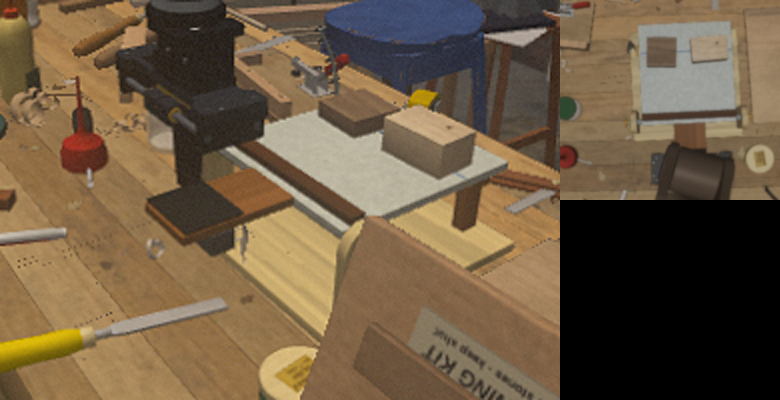

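arm_command(
  steps=[
    [0, 0, 0.4, 0, 0, 0],
    [0, 0, 0.8, 0, 0, 0],
    [0, 0, 1.2, 0, 0, 0],
    [0, 0, 1.6, 0, 0, 0],
    [0, 0, 2.0, 0, 0, 0],
    [0, 0, 2.3, 0, 0, 0],
    [0, 0, 2.5, 0, 0, 0],
    [0, 0, 2.7, 0, 0, 0],
    [0, 0, 2.9, 0, 0, 0],
    [0, 0, 3.0, 0, 0, 0],
    [0, 0, 3.1, 0, 0, 0],
    [0, 0, 3.1, 0, 0, 0],
  ],
)

```text
t: 3.92
eef_pos: [479.1, -80.4, 304.1]
tcp_rot: [-3.141, 0.0, 1.573]
ft_force: [-3.4, -0.5, 8.7]
opening: 0.006
```

arm_command(
  steps=[
    [0, 0, 0.15, 0, 0, 0],
    [0, 0, 0.3, 0, 0, 0],
    [0, 0, 0.45, 0, 0, 0],
    [0, 0, 0.6, 0, 0, 0],
    [0, 0, 0.75, 0, 0, 0],
    [0, 0, 0.9, 0, 0, 0],
    [0, 0, 1.05, 0, 0, 0],
    [0, 0, 1.2, 0, 0, 0],
    [0, 0, 1.3, 0, 0, 0],
    [0, 0, 1.4, 0, 0, 0],
    [0, 0, 1.4, 0, 0, 0],
    [0, 0, 1.4, 0, 0, 0],
  ],
)

```text
t: 4.92
eef_pos: [478.6, -80.4, 290.0]
tcp_rot: [-3.14, -0.0, 1.573]
ft_force: [-6.3, -1.4, 9.0]
opening: 0.002
```

```bash
cat > look.py <<'E'
from h import *
from scipy.optimize import brentq
import sys,os
s=state(); z=s['eef_pos'][2]-190-100
th=brentq(lambda t:-110*np.sin(t)+16*np.cos(t)-z,-.2,.8)
print('t',round(s['t'],2),'pos',np.round(s['eef_pos'],1),'F',np.round(s['ft_force'],1),'tilt~',round(th,3))
c,sn=np.cos(th),np.sin(th)
Y=0.012; ax=np.array([590,-82,100.])
def w(u,v,h): # u along deck from axis, v across, h above axis plane
    p=np.array([u*c-h*sn,v,u*sn+h*c]); return ax+[p[0]*np.cos(Y)-p[1]*np.sin(Y),p[0]*np.sin(Y)+p[1]*np.cos(Y),p[2]]
# rectify the deck: u 0..250 up, v -125..125, 1.6 px/mm, from both cameras
K=1.6; src=np.float32([[0,400],[0,0],[400,0],[400,400]])
out=[]
for n in('top','scene'):
    im=read_camera(n)[:,:,::-1]
    dst=proj(n,np.array([w(0,125,12),w(250,125,12),w(250,-125,12),w(0,-125,12)])).astype(np.float32)
    H=cv2.getPerspectiveTransform(src,dst)
    r=cv2.warpPerspective(im,H,(400,400),flags=cv2.INTER_LINEAR|cv2.WARP_INVERSE_MAP); out.append(r)
top=out[0]; hsv=cv2.cvtColor(top,cv2.COLOR_BGR2HSV)
g=cv2.cvtColor(top,cv2.COLOR_BGR2GRAY); sat=hsv[:,:,1].astype(int)
for nm,x0,x1 in(('left/dark',60,150),('right/pale',250,340)):
    prof=(sat[:,x0:x1].mean(1)>50)
    rows=np.where(prof[:350])[0]; rows=rows[rows>15]
    if len(rows): print(nm,'u range mm',round((400-rows.max())/K,1),round((400-rows.min())/K,1),'n',len(rows))
np.save('prof.npy',sat)
if len(sys.argv)>1: cv2.imwrite(f'pics/{sys.argv[1]}.png',np.hstack(out))
E
python3 look.py r1
```

```text
t 4.92 pos [478.6 -80.4 290. ] F [-6.3 -1.4  9. ] tilt~ 0.144
left/dark u range mm 137.5 210.0 n 117
right/pale u range mm 146.9 203.8 n 92
```

View pics/r1.png

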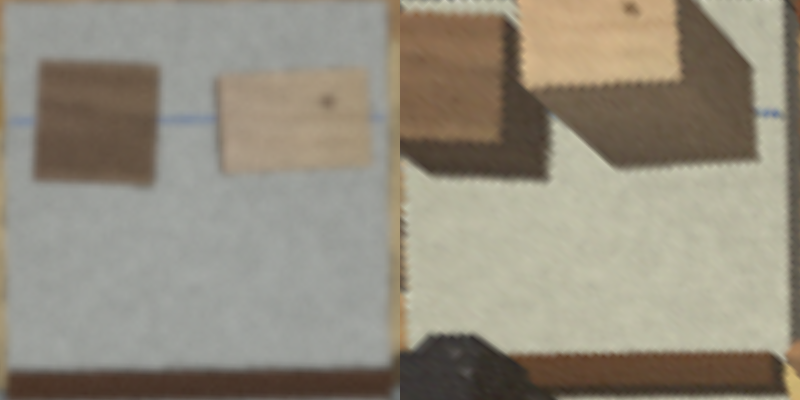

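arm_command(
  steps=[
    [0, 0, 0.1, 0, 0, 0],
    [0, 0, 0.2, 0, 0, 0],
    [0, 0, 0.3, 0, 0, 0],
    [0, 0, 0.35, 0, 0, 0],
    [0, 0, 0.35, 0, 0, 0],
    [0, 0, 0.35, 0, 0, 0],
  ],
)

```text
t: 5.52
eef_pos: [478.7, -80.4, 286.5]
tcp_rot: [-3.14, -0.0, 1.573]
ft_force: [-7.8, -1.3, 9.5]
opening: 0.002
```

```bash
python3 look.py
```

```text
t 5.52 pos [478.7 -80.4 286.5] F [-7.8 -1.3  9.5] tilt~ 0.176
left/dark u range mm 136.2 208.8 n 117
right/pale u range mm 145.0 201.9 n 92
```

arm_command(
  steps=[
    [0, 0, 0.03, 0, 0, 0],
    [0, 0, 0.06, 0, 0, 0],
    [0, 0, 0.09, 0, 0, 0],
    [0, 0, 0.12, 0, 0, 0],
    [0, 0, 0.15, 0, 0, 0],
    [0, 0, 0.15, 0, 0, 0],
    [0, 0, 0.15, 0, 0, 0],
    [0, 0, 0.15, 0, 0, 0],
  ],
)

```text
t: 6.28
eef_pos: [478.7, -80.4, 285.1]
tcp_rot: [-3.14, -0.0, 1.573]
ft_force: [-7.4, -1.0, 10.0]
opening: 0.003
```

```bash
python3 look.py
```

```text
t 6.28 pos [478.7 -80.4 285.1] F [-7.4 -1.  10. ] tilt~ 0.188
left/dark u range mm 135.6 208.1 n 117
right/pale u range mm 144.4 201.9 n 93
```

arm_command(
  steps=[
    [0, 0, 0.03, 0, 0, 0],
    [0, 0, 0.06, 0, 0, 0],
    [0, 0, 0.09, 0, 0, 0],
    [0, 0, 0.12, 0, 0, 0],
    [0, 0, 0.12, 0, 0, 0],
    [0, 0, 0.12, 0, 0, 0],
    [0, 0, 0.12, 0, 0, 0],
    [0, 0, 0.12, 0, 0, 0],
  ],
)

```text
t: 7.05
eef_pos: [478.7, -80.4, 283.9]
tcp_rot: [-3.14, -0.0, 1.573]
ft_force: [-6.8, -1.4, 12.0]
opening: 0.004
```

```bash
python3 look.py
```

```text
t 7.05 pos [478.7 -80.4 283.9] F [-6.8 -1.4 12. ] tilt~ 0.199
left/dark u range mm 135.6 208.1 n 117
right/pale u range mm 143.1 201.2 n 94
```

arm_command(
  steps=[
    [0, 0, 0.03, 0, 0, 0],
    [0, 0, 0.06, 0, 0, 0],
    [0, 0, 0.09, 0, 0, 0],
    [0, 0, 0.12, 0, 0, 0],
    [0, 0, 0.12, 0, 0, 0],
    [0, 0, 0.12, 0, 0, 0],
    [0, 0, 0.12, 0, 0, 0],
    [0, 0, 0.12, 0, 0, 0],
  ],
)

```text
t: 7.82
eef_pos: [478.8, -80.4, 282.7]
tcp_rot: [-3.14, -0.0, 1.573]
ft_force: [-6.7, -2.5, 11.7]
opening: 0.0
```

```bash
python3 look.py
```

```text
t 7.82 pos [478.8 -80.4 282.7] F [-6.7 -2.5 11.7] tilt~ 0.21
left/dark u range mm 130.6 203.1 n 117
right/pale u range mm 142.5 201.2 n 95
```

The dark sample moved down by 5 mm while the pale one stayed put, so I'll hold the tilt here and watch.

arm_command(
  steps=[
    [0, 0, 0, 0, 0, 0],
    [0, 0, 0, 0, 0, 0],
    [0, 0, 0, 0, 0, 0],
    [0, 0, 0, 0, 0, 0],
    [0, 0, 0, 0, 0, 0],
    [0, 0, 0, 0, 0, 0],
  ],
)

```text
t: 8.42
eef_pos: [478.8, -80.4, 282.7]
tcp_rot: [-3.14, -0.0, 1.573]
ft_force: [-6.4, -0.8, 10.8]
opening: 0.005
```

```bash
python3 look.py
```

```text
t 8.42 pos [478.8 -80.4 282.7] F [-6.4 -0.8 10.8] tilt~ 0.21
left/dark u range mm 109.4 182.5 n 118
right/pale u range mm 142.5 201.2 n 95
```

arm_command(
  steps=[
    [0, 0, 0, 0, 0, 0],
    [0, 0, 0, 0, 0, 0],
    [0, 0, 0, 0, 0, 0],
    [0, 0, 0, 0, 0, 0],
    [0, 0, 0, 0, 0, 0],
    [0, 0, 0, 0, 0, 0],
    [0, 0, 0, 0, 0, 0],
    [0, 0, 0, 0, 0, 0],
    [0, 0, 0, 0, 0, 0],
    [0, 0, 0, 0, 0, 0],
    [0, 0, 0, 0, 0, 0],
    [0, 0, 0, 0, 0, 0],
  ],
)

```text
t: 9.52
eef_pos: [478.8, -80.4, 282.7]
tcp_rot: [-3.14, -0.0, 1.573]
ft_force: [-6.8, -1.2, 10.6]
opening: 0.004
```

```bash
python3 look.py
```

```text
t 9.52 pos [478.8 -80.4 282.7] F [-6.8 -1.2 10.6] tilt~ 0.21
left/dark u range mm 31.9 100.0 n 110
right/pale u range mm 142.5 201.2 n 95
```

arm_command(
  steps=[
    [0, 0, 0, 0, 0, 0],
    [0, 0, 0, 0, 0, 0],
    [0, 0, 0, 0, 0, 0],
    [0, 0, 0, 0, 0, 0],
    [0, 0, 0, 0, 0, 0],
    [0, 0, 0, 0, 0, 0],
    [0, 0, 0, 0, 0, 0],
    [0, 0, 0, 0, 0, 0],
  ],
)

```text
t: 10.28
eef_pos: [478.8, -80.4, 282.7]
tcp_rot: [-3.14, -0.0, 1.573]
ft_force: [-6.5, -1.0, 10.3]
opening: 0.004
```

```bash
python3 look.py r2
```

```text
t 10.28 pos [478.8 -80.4 282.7] F [-6.5 -1.  10.3] tilt~ 0.21
left/dark u range mm 31.9 91.2 n 96
right/pale u range mm 142.5 201.2 n 95
```

View pics/r2.png

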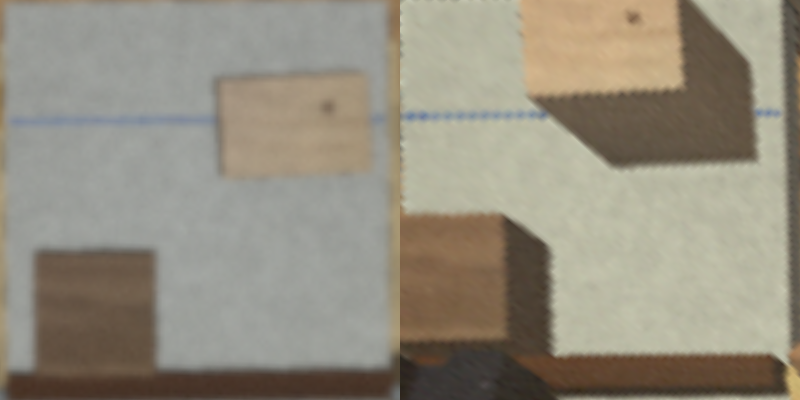

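The dark sample, at (95,312) in the rectified top view, is flush against the rail. The pale one's foot at (755,158) hasn't changed. I'll lift off gently now.

arm_command(
  steps=[
    [0, 0, -0.05, 0, 0, 0],
    [0, 0, -0.1, 0, 0, 0],
    [0, 0, -0.2, 0, 0, 0],
    [0, 0, -0.4, 0, 0, 0],
    [0, 0, -0.7, 0, 0, 0],
    [0, 0, -1.2, 0, 0, 0],
    [0, 0, -2, 0, 0, 0],
    [0, 0, -3.5, 0, 0, 0],
    [0, 0, -5.5, 0, 0, 0],
    [0, 0, -8, 0, 0, 0],
    [0, 0, -10, 0, 0, 0],
    [0, 0, -10, 0, 0, 0],
  ],
)

```text
t: 11.38
eef_pos: [479.5, -80.4, 386.4]
tcp_rot: [3.136, 0.002, 1.573]
ft_force: [0.2, -1.2, 0.1]
opening: 0.006
```

```bash
sed -i 's/^print(.t.,/if len(sys.argv)>2: th=float(sys.argv[2])\n&/' look.py; python3 look.py r3 0.21
python3 - <<'E'
from h import *
cv2.imwrite('pics/s3.png',read_camera('scene')[:,:,::-1])
E
```

```text
Traceback (most recent call last):
  File "look.py", line 5, in <module>
    th=brentq(lambda t:-110*np.sin(t)+16*np.cos(t)-z,-.2,.8)
ValueError: f(a) and f(b) must have different signs
```

View pics/s3.png

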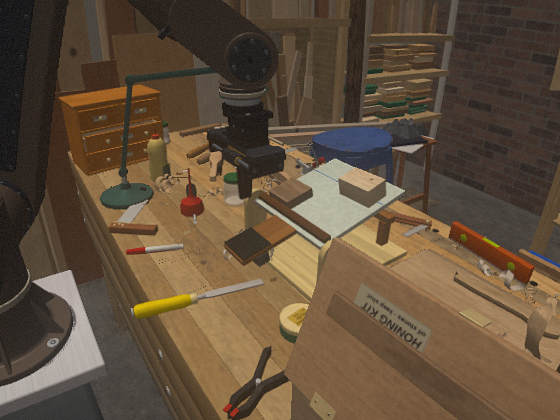

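The scene shows the tool clear above the pad and the board still tilted. The dark sample is at the rail (290,190), the pale one is up at its line (362,182), and the other items are in place. Next I'll wait briefly and check that the positions haven't changed.

arm_command(
  steps=[
    [0, 0, 0, 0, 0, 0],
    [0, 0, 0, 0, 0, 0],
    [0, 0, 0, 0, 0, 0],
    [0, 0, 0, 0, 0, 0],
    [0, 0, 0, 0, 0, 0],
    [0, 0, 0, 0, 0, 0],
    [0, 0, 0, 0, 0, 0],
    [0, 0, 0, 0, 0, 0],
    [0, 0, 0, 0, 0, 0],
    [0, 0, 0, 0, 0, 0],
    [0, 0, 0, 0, 0, 0],
    [0, 0, 0, 0, 0, 0],
  ],
)

```text
t: 12.43
eef_pos: [479.3, -80.4, 382.3]
tcp_rot: [3.142, -0.0, 1.573]
ft_force: [0.2, 0.2, -0.2]
opening: 0.005
```

```bash
sed -i 's/^th=brentq/th=float(sys.argv[2]) if len(sys.argv)>2 else brentq/' look.py; python3 look.py r3 0.21
```

```text
t 12.43 pos [479.3 -80.4 382.3] F [ 0.2  0.2 -0.2] tilt~ 0.21
left/dark u range mm 31.9 91.2 n 96
right/pale u range mm 142.5 201.2 n 95
```

View pics/r3.png

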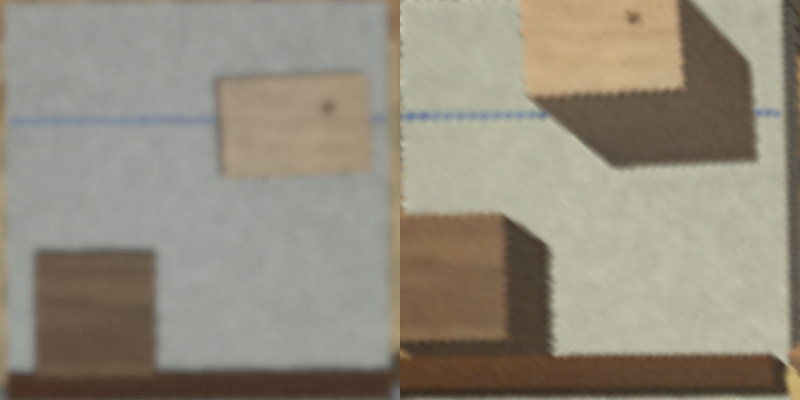

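Nothing has changed since release: the dark sample is flush with the rail and the pale one is still on its line. I'm handing in the job.

```bash
python3 -c "
from cell import *
print(job_done(), state()['t'])"
```

```text
the job is handed in; nothing more can be done
the job is handed in; nothing more can be done
```

The dark sample let go first, at a tilt of about 0.21 rad, and slid all the way down to the stop rail. I pressed the pad down with closed fingertips in steps of about 0.01 rad, stopped as soon as the dark sample moved, and held there until it reached the rail. Then I lifted clear.

- **Final state:** about 2 s after the lift began, the camera showed the board still at that angle. The dark sample was flush against the rail and the pale sample was still on its start line. Positions read the same before and after release.
- **Other items:** the robot went nowhere near the oil can, wax tin or screw jar, and they looked undisturbed in the scene picture.
- **Forces and time:** readings on the pad were about 10–14 N, and the last clock reading before hand-in was 12.4 s.
- **Checks that disagreed or failed:** as the tilt grew, the pale sample's measured position drifted by about 3 mm. I put this down to error in my tilt model, because its base corner stayed at the same pixel. One check script crashed after the lift, so I fixed it and ran it again.

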